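Insulate the cell terminals and start the channel

ROBOT

A 6-joint arm with a two-finger parallel gripper is mounted at the origin on the work surface. World frame = base frame: x ahead of the robot, y to its left, z up, the work surface at z = 0. Lengths are in m, angles in rad, forces in N, time in s.
With the tool pointing down it reaches from about 0.3 to 0.775 m from the base axis. Payload 14.6 kg.
Tool frame: the origin (TCP) lies on the centre line of the jaws, within the pads' length; the fingertips stand 19 mm ahead of it and the grasp point (between the pads) is the TCP; z points along the fingers, y is the line along which they close (so a half turn about z gives the same grasp; the last joint's range is limited). The gripper opens to 94 mm and grips with 3 to 60 N. Pads are 16 mm wide; open, the fingers measure 119 mm over their backs; the gripper's body (75 mm by 177 mm) begins 78 mm behind the grasp point.
Start: joints at [1.201, 0.3, 1.521, -0, 1.321, -0.067], TCP at [0.164, 0.525, 0.224] pointing down, gripper open.
Joint ranges: [-3.03, 3.03], [-0.79, 2.21], [0.23, 2.52], [-1.04, 4.18], [0, 3.07], [-2.55, 2.55]. Speed limits (rad/s): [2.22, 2.22, 2.57, 3.14, 3.14, 3.14].

INTERFACE

Orientations are given as [roll, pitch, yaw] about the fixed x, y, z axes, in that order (R = Rz(yaw) Ry(pitch) Rx(roll)).
In Python, from station import get_obs, camera, workorder gives the robot as it stands.
- The arm moves only by the tool play_rows, never from a script. Its argument "motion" is a list that holds one entry, the list of rows, each a list of 7 numbers: the shift along the tool's x, y, z as a fraction of full scale, then the turn, a rotation vector about the tool's x, y, z as a fraction of full scale, then the opening, from -1 (shut) to 1 (fully open). In form: [[[x, y, z, ax, ay, az, grip], ...]]. A call has 1 to 10 rows; each row is the pose to reach, as a shift and turn from the pose commanded when the call began, along the tool's axes at that moment, turning the shorter way round; what a row does not reach only later rows make up. Full scale, the value 1, is 0.25 m for a shift and 2 pi rad for a turn. A row lasts 1/10 s, in which the tool goes at most 50 mm and 8.59 degrees, less where a joint would pass 70% of its speed; a pose out of reach is approached as far as the arm can. A call with a number of a shift or a turn outside -1 to 1 is refused whole. A call with a gripper value outside its range is refused whole. The fingers move at their own pace and stop on an object; "grip_force" is the grip in N (left out, the last holds). Time passes only in rows, so rows that repeat a pose let the fingers close. It gives the time, the measured TCP pose, the force, the opening and the grip force at its end, in the units of the state.
- get_obs(): the state, without advancing time (a new reading comes with each control period).
- camera(name): name is "scene" or "top" or "wrist"; returns a dict with "frame" (400x640x3 uint8, red, green, blue), "z_map" (400x640 float32, m along the optical axis (not along the pixel's ray), 0 where there is no reading), "camera_matrix" (3x3 intrinsics, pixels), "T" (4x4, takes a point from camera to world coordinates); the wrist camera has in their place "T_tool_cam" (4x4, takes a point from camera to tool coordinates, whose origin is the TCP and whose axes are the flange's). Camera axes: x right, y up, looking along -z (the intrinsics and any distortion apply to the point x, -y, -z); pixel columns grow to the right and rows downward; lengths in m; the calibration is good to about 2 mm. The wrist camera is an equidistant fisheye: a pixel r from the principal point sees the ray r / f radians off the axis. A picture is of the moment at which its call begins: read the wrist's pose just before it.
- workorder.hand_in(): hands the job in; it is judged then, once.
The state is a dict: "time_s": time; "qpos": joint angles; "joint_vel": joint speeds; "tau": joint torques, N m; "ee_pos": TCP position; "eef_rot": TCP orientation; "force": force on the tool from outside, world axes, zero at the start; "moment": the same for the moment, N m; "grip_width": finger opening in m; "grip_force": force on a finger pad.
Only numpy, scipy, OpenCV 4.12 (cv2) and the standard library are available. Lean on these libraries where they do the work, as an engineer would, in place of code of your own. Each camera call takes 0.05 s, during which the arm holds its last target. There are 200 camera calls.

TASK

First clear the bottle out of the guard's runway and stand it upright in the steel spill tray, then slide the clear guard fully open. Push every black sleeve on the bench, flange down, fully home onto a terminal post that it fits (wide sleeves on the thick posts, slim ones on the thin posts), and let go. With all sleeves on, slide the guard fully shut, and last of all throw the switch lever fully over to on; leave the bystanders where they are.

Things in the scene. Friction and masses are not known exactly. Their poses are not given: they have to be found in the camera images.
- sleeve_wide1: wide insulating sleeve of black plastic, may be absent (None): an upright open tube 60 mm tall, outer diameter 34, bore 25 right through, with a 50 mm flange 5 mm thick round its foot; 60 g. It starts standing upright on the bench, flange down. Origin: centre of its underside; z points up its axis. It goes, flange down, on a 21 mm post
- cell_wide1_seat (a point): foot of the wide brass terminal post of a fixed grey cell (80 x 80 x 25 mm) in the bay's tray: point on the post's axis at the cell's top face, about 30 mm above the bench; the post is 21 mm in diameter and 35 mm tall, its top 9 mm tapered by 5 mm on the radius. A sleeve that is home has its origin here; the four posts stand 90 mm apart in a square, in any order
- sleeve_wide2: wide insulating sleeve of black plastic, may be absent (None): an upright open tube 60 mm tall, outer diameter 34, bore 25 right through, with a 50 mm flange 5 mm thick round its foot; 60 g. It starts standing upright on the bench, flange down. Origin: centre of its underside; z points up its axis. It goes, flange down, on a 21 mm post
- cell_wide2_seat (a point): foot of the wide brass terminal post of a fixed grey cell (80 x 80 x 25 mm) in the bay's tray: point on the post's axis at the cell's top face, about 30 mm above the bench; the post is 21 mm in diameter and 35 mm tall, its top 9 mm tapered by 5 mm on the radius. A sleeve that is home has its origin here; the four posts stand 90 mm apart in a square, in any order
- sleeve_slim1: slim insulating sleeve of black plastic, may be absent (None): an upright open tube 60 mm tall, outer diameter 26, bore 17 right through, with a 42 mm flange 5 mm thick round its foot; 60 g. It starts standing upright on the bench, flange down. Origin: centre of its underside; z points up its axis. It goes, flange down, on a 13 mm post
- cell_slim1_seat (a point): foot of the slim brass terminal post of a fixed grey cell (80 x 80 x 25 mm) in the bay's tray: point on the post's axis at the cell's top face, about 30 mm above the bench; the post is 13 mm in diameter and 35 mm tall, its top 9 mm tapered by 5 mm on the radius. A sleeve that is home has its origin here; the four posts stand 90 mm apart in a square, in any order
- sleeve_slim2: slim insulating sleeve of black plastic, may be absent (None): an upright open tube 60 mm tall, outer diameter 26, bore 17 right through, with a 42 mm flange 5 mm thick round its foot; 60 g. It starts standing upright on the bench, flange down. Origin: centre of its underside; z points up its axis. It goes, flange down, on a 13 mm post
- cell_slim2_seat (a point): foot of the slim brass terminal post of a fixed grey cell (80 x 80 x 25 mm) in the bay's tray: point on the post's axis at the cell's top face, about 30 mm above the bench; the post is 13 mm in diameter and 35 mm tall, its top 9 mm tapered by 5 mm on the radius. A sleeve that is home has its origin here; the four posts stand 90 mm apart in a square, in any order
- bay: fixed test bay of white metal: low tray 220 x 220 x 18 mm for four cells, between two rails along its y at x = +-135 mm (14 mm wide, their tops 110 mm above the bench) that run from y = -115 to 325 mm on corner legs. Origin: on the bench under the tray's centre; +y is the way the guard opens. The part beyond the tray (y 110 to 325 mm) is the open runway over bare bench, into which the guard slides
- guard (a joint): sliding clear guard over the tray, 254 x 200 x 5 mm, its underside 99 mm above the bench: 0 m = shut over the cells, 0.21 m = fully open (slid along the bay's +y); about 1.2 N of friction, stays where left; may start up to 12 mm ajar
- guard_handle (a point): top middle of the guard's handle, an upright aluminium rib on the guard: 90 mm along the bay's x, 12 mm thick along its y, 40 mm tall; this point is 144 mm above the bench, 30 mm to the bay's +y side of the guard's middle
- bottle: white plastic bottle with a grey screw cap standing in the guard's runway, in its way: 136 mm tall, body diameter 56 up to 80 mm, neck 28, cap diameter 36 from 110 to 136 mm; 0.18 to 0.35 kg. Origin: centre of its underside, z up
- spill_tray: fixed open steel spill tray 130 x 130 mm, rim 16 mm high, wall and floor 4 to 5 mm. Origin: centre of its underside
- switch (a joint): toggle lever of the channel switch: 0 rad = off, leaning 0.5 rad from upright to its box's -x; 1.0 rad = fully on, leaning 0.5 rad to its +x; light (about 1 N at the tip), stays where left; may start at up to 0.15
- switch_tip (a point): centre of the 26 mm black ball at the lever's end, 60 mm from its axle; the axle lies 22 mm above the bench along the switch box's y
- switch_base: fixed grey switch box 70 x 50 x 25 mm. Origin: centre of its underside; +x is the way the lever is thrown
- beaker: glass beaker 60 mm wide, 80 tall, a bystander to be left where it is
- tape: ring 70 mm across, 20 tall, a bystander to be left where it is
- spare_cell: spare small cell 26 x 17 x 46 mm standing on end, a bystander to be left where it is
- screwdriver: screwdriver lying down, a bystander to be left where it is
- wrench: wrench lying down, a bystander to be left where it is
- jar: amber jar 48 mm wide, 60 tall, a bystander to be left where it is

How it is judged:
By the outcome, as a careful person would: the job done as asked, in the order asked, and still so for the second after the job is handed in, with the robot touching nothing.
Of sleeve_wide1, sleeve_wide2, sleeve_slim1, sleeve_slim2 only 2 to 4 are there at a start; the rules pass over those that are not, and their reading is None.
At some moment in a run one of sleeve_wide1, sleeve_wide2, sleeve_slim1, sleeve_slim2 may be knocked a few centimetres aside while the robot is not near it.
It also fails if it takes over 210 s, if anything falls off the work surface, if the arm or the gripper's body presses on something with over 40 N, if the wrist force passes 120 N, or if a joint passes its speed limit or range.

## Working session

There is one attempt and no reset: what is moved stays moved. The work goes in short steps, Python scripts to look and compute and a tool call to move; the robot and the scene stay as the last step left them, time stands still between calls to the robot, and variables do not carry over. Pictures are saved under pics/ and viewed, at most 14 in all, crops included, and the job is handed in when it is done.

Besides the shell and the picture viewer there is one more tool, called as a command line: name --argument value ..., lists and objects as JSON in quotes. play_rows: Moves the arm, as the interface text tells. Its arguments: {"type":"object","properties":{"motion":{"type":"array"},"grip_force":{"type":"number"}},"required":["motion"]}

```bash
ls; mkdir -p pics; python3 - <<'E'
from station import get_obs,camera
import cv2,numpy as np
o=get_obs();print(o)
for n in("top","scene"):
    c=camera(n);cv2.imwrite(f"pics/{n}0.png",c["frame"][...,::-1]);np.savez(f"{n}0.npz",**c);print(n,c["camera_matrix"],c["T"])
c=camera("wrist");print({k:v for k,v in c.items() if k not in("frame","z_map")})
E
```

```text
pics
{'time_s': 0.0, 'qpos': array([ 1.20140961e+00,  3.00458937e-01,  1.52161209e+00, -8.40631770e-07,
        1.32074052e+00, -6.66192313e-02]), 'joint_vel': array([-0.00115667, -0.0011104 ,  0.00077805, -0.00030534, -0.0013315 ,
        0.00085307]), 'tau': array([ 1.21761304e-04, -5.31815600e+01, -3.52730441e+01,  7.07505690e-02,
        2.44396337e-02, -5.34458502e-05]), 'ee_pos': array([0.16390723, 0.52473254, 0.22387989]), 'eef_rot': array([-3.14037641e+00, -8.03290797e-05,  2.83882533e+00]), 'force': array([ 0.12967033,  0.50441758, -0.65761293]), 'moment': array([-0.02245147, -0.01860365,  0.00386704]), 'grip_force': 0.0, 'grip_width': 0.09416605794303903}
top [[407.83566863   0.         317.64673578]
 [  0.         407.83566863 200.8804384 ]
 [  0.           0.           1.        ]] [[ 8.28085451e-03  9.89540284e-01 -1.44018934e-01  3.73024442e-01]
 [-9.99890787e-01  6.43085524e-03 -1.33063046e-02  3.73251113e-04]
 [-1.22409595e-02  1.44113393e-01  9.89485467e-01  1.36921589e+00]
 [ 0.00000000e+00  0.00000000e+00  0.00000000e+00  1.00000000e+00]]
scene [[509.28037525   0.         327.02939437]
 [  0.         509.28037525 205.00880374]
 [  0.           0.           1.        ]] [[ 0.2361581  -0.62559864  0.74354267  1.45293667]
 [ 0.97151584  0.16748718 -0.1676455  -0.16929723]
 [-0.01965507  0.76195432  0.64733244  0.90115373]
 [ 0.          0.          0.          1.        ]]
{'camera_matrix': array([[309.70691629,   0.        , 320.24530226],
       [  0.        , 309.70691629, 199.90909533],
       [  0.        ,   0.        ,   1.        ]]), 'T_tool_cam': array([[-2.18246191e-04,  9.73184491e-01,  2.30025866e-01,
         6.74523336e-02],
       [ 9.99999817e-01,  8.25080575e-05,  5.99717723e-04,
         4.49001359e-04],
       [ 5.64657000e-04,  2.30025955e-01, -9.73184331e-01,
        -1.60543985e-01],
       [ 0.00000000e+00,  0.00000000e+00,  0.00000000e+00,
         1.00000000e+00]])}
```

View pics/top0.png

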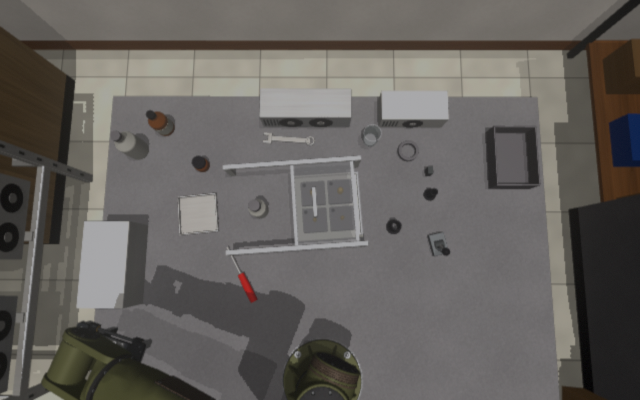

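View pics/scene0.png

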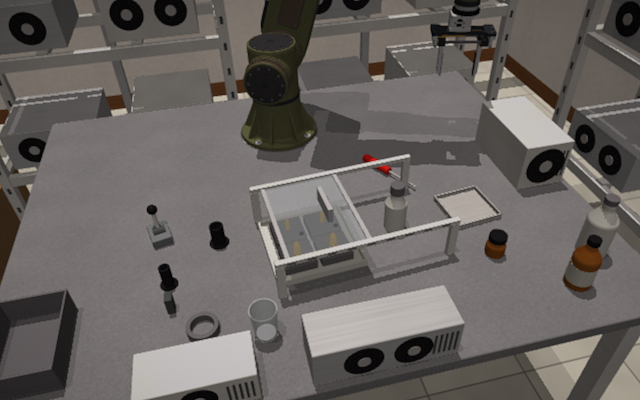

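```bash
cat > h.py <<'E'
import numpy as np,cv2
from scipy.spatial.transform import Rotation as R
def cloud(c):
    K=c["camera_matrix"];z=c["z_map"];v,u=np.mgrid[0:z.shape[0],0:z.shape[1]]
    p=np.stack([(u-K[0,2])/K[0,0]*z,-(v-K[1,2])/K[1,1]*z,-z],-1)
    return p@c["T"][:3,:3].T+c["T"][:3,3]
def proj(c,P):
    q=(np.asarray(P)-c["T"][:3,3])@c["T"][:3,:3];K=c["camera_matrix"]
    return np.stack([K[0,2]-K[0,0]*q[...,0]/q[...,2],K[1,2]+K[1,1]*q[...,1]/q[...,2]],-1)
E
python3 - <<'E'
import numpy as np,cv2
from h import *
c=dict(np.load("top0.npz"));P=cloud(c);z=P[...,2]
m=((z>0.008)&(z<0.25)&(P[...,0]>.25)&(P[...,0]<.9)&(abs(P[...,1])<.62)).astype(np.uint8)
n,l,s,ce=cv2.connectedComponentsWithStats(m)
for i in range(1,n):
    if s[i,4]<12: continue
    q=P[l==i]; t=q[q[:,2]>q[:,2].max()-.008]
    print(ce[i].round(),s[i,4],'top z',q[:,2].max().round(3),'topctr',t[:,:2].mean(0).round(3),'min',q.min(0).round(3),'max',q.max(0).round(3))
for (u,v) in [(314,195),(330,195),(305,180),(255,207),(258,202),(198,200),(198,182),(340,190)]: print(u,v,P[v,u].round(3))
f=c["frame"][...,::-1]
a=cv2.resize(f[145:260,180:460],None,fx=2.85,fy=2.85,interpolation=cv2.INTER_CUBIC);cv2.imwrite("pics/top_crop.png",cv2.convertScaleAbs(a,alpha=1.5))
E
```

```text
[305. 111.] 2564 top z 0.109 topctr [0.866 0.063] min [ 0.829 -0.088  0.008] max [0.9   0.212 0.109]
[408. 115.] 2087 top z 0.094 topctr [ 0.866 -0.296] min [ 0.759 -0.409  0.008] max [ 0.9   -0.129  0.094]
[160. 122.] 473 top z 0.145 topctr [0.828 0.551] min [0.797 0.52  0.009] max [0.857 0.577 0.145]
[495. 156.] 723 top z 0.077 topctr [ 0.726 -0.572] min [ 0.618 -0.62   0.008] max [ 0.821 -0.555  0.077]
[138. 145.] 282 top z 0.127 topctr [0.749 0.618] min [0.72  0.605 0.009] max [0.774 0.62  0.127]
[272. 135.] 16 top z 0.012 topctr [0.799 0.18 ] min [0.789 0.161 0.009] max [0.81  0.199 0.012]
[283. 138.] 16 top z 0.012 topctr [0.79  0.141] min [0.783 0.129 0.008] max [0.797 0.151 0.012]
[294. 139.] 14 top z 0.014 topctr [0.785 0.103] min [0.779 0.092 0.008] max [0.793 0.116 0.014]
[408. 150.] 191 top z 0.03 topctr [ 0.745 -0.286] min [ 0.713 -0.322  0.008] max [ 0.782 -0.253  0.03 ]
[200. 163.] 211 top z 0.066 topctr [0.694 0.414] min [0.67  0.393 0.008] max [0.715 0.436 0.066]
[315. 206.] 6995 top z 0.152 topctr [0.547 0.027] min [ 0.25  -0.136  0.008] max [0.705 0.322 0.152]
[429
[... 240 characters left out ...]
0.528 0.421] min [0.456 0.35  0.008] max [0.595 0.494 0.023]
[258. 208.] 299 top z 0.141 topctr [0.54  0.213] min [0.513 0.185 0.011] max [0.566 0.24  0.141]
[130. 261.] 2189 top z 0.148 topctr [0.364 0.605] min [0.25  0.587 0.008] max [0.489 0.62  0.148]
[395. 225.] 90 top z 0.065 topctr [ 0.488 -0.234] min [ 0.471 -0.251  0.008] max [ 0.503 -0.217  0.065]
[438. 244.] 368 top z 0.092 topctr [ 0.406 -0.385] min [ 0.39  -0.405  0.008] max [ 0.468 -0.346  0.092]
314 195 [0.57  0.028 0.142]
330 195 [ 0.576 -0.021  0.104]
305 180 [0.624 0.058 0.102]
255 207 [0.532 0.208 0.136]
258 202 [0.548 0.2   0.135]
198 200 [ 0.573  0.427 -0.002]
198 182 [ 0.636  0.431 -0.004]
340 190 [ 0.592 -0.053  0.106]
```

View pics/top_crop.png

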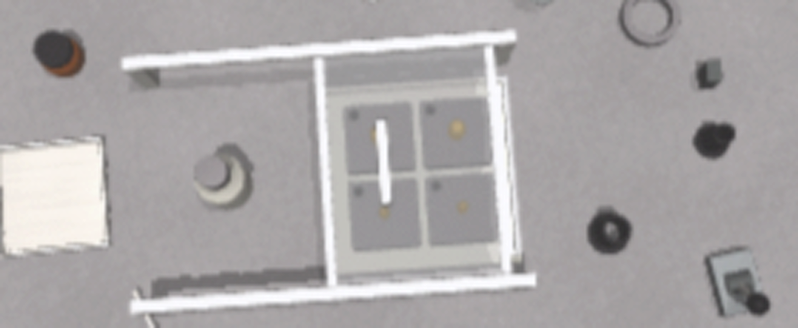

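```bash
cat >> h.py <<'E'
def rel(x,y,z,yaw,o=None):
    """fractions to reach a tool-down pose from the present one"""
    from station import get_obs
    o=o or get_obs();A=R.from_euler('xyz',o["eef_rot"]);B=R.from_euler('xyz',[np.pi,0,yaw])
    return np.r_[A.inv().apply(np.array([x,y,z])-o["ee_pos"])/.25,(A.inv()*B).as_rotvec()/2/np.pi].round(4).tolist()
E
python3 - <<'E'
import numpy as np,cv2
from h import *
from scipy.optimize import least_squares
for n in ("top","scene"):
    c=dict(np.load(n+"0.npz"));P=cloud(c).reshape(-1,3)
    q=P[(abs(P[:,2]-.112)<.006)&(P[:,1]>-.15)&(P[:,1]<.36)]
    for lo,hi in((.38,.45),(.64,.72)):
        r=q[(q[:,0]>lo)&(q[:,0]<hi)]
        (w,h),*_= [cv2.minAreaRect(r[:,:2].astype(np.float32))[1]],
        l=cv2.fitLine(r[:,:2].astype(np.float32),cv2.DIST_HUBER,0,.01,.01).ravel()
        d=l[:2]*np.sign(l[1]);s=(r[:,:2]-l[2:])@d
        print(n,len(r),r[:,2].mean().round(4),'ang',np.degrees(np.arctan2(-d[0],d[1])).round(2),'ends',(l[2:]+d*s.min()).round(4),(l[2:]+d*s.max()).round(4),(s.max()-s.min()).round(4))
    k=P[(P[:,2]>.135)&(abs(P[:,1]-.03)<.04)&(P[:,0]>.45)&(P[:,0]<.65)&(P[:,2]<.16)];print('handle',len(k),k.mean(0).round(4),k.min(0),k.max(0))
    k=P[(P[:,2]>.128)&(abs(P[:,1]-.21)<.05)&(P[:,0]>.45)&(P[:,0]<.65)&(P[:,2]<.16)];print('cap',len(k),k.mean(0).round(4),k.min(0).round(3),k.max(0).round(3))
    k=P[(P[:,2]>.010)&(abs(P[:,1]-.42)<.09)&(P[:,0]>.43)&(P[:,0]<.62)&(P[:,2]<.03)];print('tray',len(k),cv2.minAreaRect(k[:,:2].astype(np.float32)))
    k=P[(P[:,2]>.05)&(abs(P[:,1]+.36)<.03)&(abs(P[:,0]-.597)<.03)];print('s1',len(k),k.mean(0).round(4),k.min(0).round(3),k.max(0).round(3))
    k=P[(P[:,2]>.05)&(abs(P[:,1]+.234)<.03)&(abs(P[:,0]-.488)<.03)];print('s2',len(k),k.mean(0).round(4),k.min(0).round(3),k.max(0).round(3))
    k=P[(P[:,2]>.055)&(abs(P[:,1]+.39)<.06)&(abs(P[:,0]-.41)<.06)];print('sw',len(k),k.mean(0).round(4),k.min(0).round(3),k.max(0).round(3))
    k=P[(abs(P[:,2]-.027)<.004)&(abs(P[:,1]+.38)<.07)&(abs(P[:,0]-.43)<.07)];print('box',len(k),cv2.minAreaRect(k[:,:2].astype(np.float32)))
E
```

```text
Traceback (most recent call last):
ValueError: not enough values to unpack (expected 2, got 1)
```

```bash
cat > meas.py <<'E'
import numpy as np,cv2,sys
from h import *
for n in ("top","scene"):
    c=dict(np.load(n+"0.npz"));P=cloud(c).reshape(-1,3)
    q=P[(abs(P[:,2]-.112)<.006)&(P[:,1]>-.15)&(P[:,1]<.36)]
    for lo,hi in((.38,.45),(.64,.72)):
        r=q[(q[:,0]>lo)&(q[:,0]<hi)]
        l=cv2.fitLine(r[:,:2].astype(np.float32),cv2.DIST_HUBER,0,.01,.01).ravel()
        d=l[:2]*np.sign(l[1]);s=(r[:,:2]-l[2:])@d
        print(n,len(r),r[:,2].mean().round(4),'ang',np.degrees(np.arctan2(-d[0],d[1])).round(2),'ends',(l[2:]+d*s.min()).round(4),(l[2:]+d*s.max()).round(4),(s.max()-s.min()).round(4))
    for m,x,y,w,z0,z1 in (("handle",.55,.03,.06,.135,.16),("cap",.54,.21,.05,.128,.16),("tray",.525,.42,.09,.01,.03),("s1",.597,-.36,.03,.05,.08),("s2",.488,-.234,.03,.05,.08),("tip",.41,-.39,.06,.06,.11),("box",.43,-.375,.06,.021,.031)):
        k=P[(P[:,2]>z0)&(P[:,2]<z1)&(abs(P[:,1]-y)<w)&(abs(P[:,0]-x)<w)]
        if len(k): print(m,len(k),k.mean(0).round(4),k.min(0).round(3),k.max(0).round(3),cv2.minAreaRect(k[:,:2].astype(np.float32)))
E
python3 meas.py
```

```text
top 677 0.1094 ang 4.67 ends [ 0.4312 -0.1356] [0.3956 0.3012] 0.4382
top 709 0.1093 ang 3.35 ends [ 0.6922 -0.1163] [0.6665 0.3216] 0.4387
handle 112 [0.5522 0.0279 0.1431] [0.508 0.022 0.137] [0.595 0.034 0.152] ((0.551566481590271, 0.027812562882900238), (0.08679432421922684, 0.011763595044612885), 4.379398822784424)
cap 111 [0.5401 0.213  0.1354] [0.523 0.196 0.13 ] [0.558 0.23  0.141] ((0.5400660634040833, 0.21315400302410126), (0.03356308117508888, 0.03445495292544365), 23.414743423461914)
tray 224 [0.5249 0.4251 0.0146] [0.456 0.35  0.01 ] [0.595 0.494 0.023] ((0.5264366269111633, 0.4226166307926178), (0.13051366806030273, 0.13249050080776215), 6.40955114364624)
s1 38 [ 0.5985 -0.3572  0.0571] [ 0.585 -0.37   0.05 ] [ 0.61  -0.345  0.063] ((0.5980910658836365, -0.35746562480926514), (0.024557769298553467, 0.023089120164513588), 41.55615234375)
s2 46 [ 0.4882 -0.2336  0.0588] [ 0.472 -0.251  0.05 ] [ 0.503 -0.218  0.065] ((0.48776304721832275, -0.23352763056755066), (0.03188282623887062, 0.031776923686265945), 67.82676696777344)
tip 55 [ 0.4055 -0.3823  0.0829] [ 0.396 -0.393  
[... 1055 characters left out ...]
05 ] [ 0.614 -0.346  0.062] ((0.6012865304946899, -0.3579176962375641), (0.025024257600307465, 0.02438296191394329), 82.26929473876953)
s2 94 [ 0.4927 -0.2335  0.0555] [ 0.473 -0.251  0.05 ] [ 0.509 -0.217  0.061] ((0.4908648431301117, -0.23413097858428955), (0.03484732285141945, 0.032324790954589844), 20.020465850830078)
tip 97 [ 0.4143 -0.3826  0.0777] [ 0.4   -0.396  0.06 ] [ 0.423 -0.371  0.089] ((0.41208702325820923, -0.38345393538475037), (0.02408555895090103, 0.02091263048350811), 67.82646179199219)
box 271 [ 0.4391 -0.3764  0.0241] [ 0.397 -0.408  0.021] [ 0.477 -0.348  0.031] ((0.4357224702835083, -0.37729716300964355), (0.07348740100860596, 0.04911790043115616), 14.068862915039062)
```

```bash
python3 - <<'E'
from h import *
print(rel(.543,.2128,.235,3.215));print(rel(.543,.2128,.122,3.215))
E
```

```text
[-1.8194, -0.7391, -0.0433, -0.0001, -0.0, -0.0599]
[-1.8194, -0.7388, 0.4087, -0.0001, -0.0, -0.0599]
```

play_rows --motion '[[[-0.15, -0.05, 0, 0, 0, -0.005, 1], [-0.3, -0.1, 0, 0, 0, -0.01, 1], [-0.45, -0.15, 0, 0, 0, -0.02, 1], [-0.6, -0.2, 0, 0, 0, -0.03, 1], [-0.75, -0.25, 0, 0, 0, -0.04, 1], [-0.9, -0.3, 0, 0, 0, -0.05, 1], [-1, -0.35, 0, 0, 0, -0.06, 1], [-1, -0.35, 0, 0, 0, -0.06, 1]]]'

```text
time_s: 0.95
ee_pos: [0.3784, 0.3649, 0.2241]
eef_rot: [-3.141, -0.0, -3.069]
force: [-1.3, 0.2, -0.5]
grip_width: 0.0939
grip_force: 0.0
```

```bash
python3 - <<'E'
from h import *
print(rel(.543,.2128,.235,3.215));print(rel(.543,.2128,.122,3.215))
E
```

```text
[-0.6123, -0.6548, -0.0431, -0.0001, -0.0, -0.0001]
[-0.6123, -0.6545, 0.4089, -0.0001, -0.0, -0.0001]
```

play_rows --motion '[[[-0.15, -0.16, -0.04, 0, 0, 0, 1], [-0.3, -0.32, -0.04, 0, 0, 0, 1], [-0.45, -0.48, -0.04, 0, 0, 0, 1], [-0.6, -0.64, -0.04, 0, 0, 0, 1], [-0.612, -0.654, -0.04, 0, 0, 0, 1], [-0.612, -0.654, -0.04, 0, 0, 0, 1], [-0.612, -0.654, -0.04, 0, 0, 0, 1]]]'

```text
time_s: 1.65
ee_pos: [0.5407, 0.2158, 0.2341]
eef_rot: [3.142, -0.001, -3.068]
force: [-0.1, 0.1, 0.2]
grip_width: 0.0942
grip_force: 0.0
```

```bash
cat >> h.py <<'E'
def look(name):
    from station import camera,get_obs
    o=get_obs();c=camera("wrist");cv2.imwrite(f"pics/{name}.png",c["frame"][...,::-1])
    K=c["camera_matrix"];z=c["z_map"];v,u=np.mgrid[0:400,0:640];a=(u-K[0,2])/K[0,0];b=(v-K[1,2])/K[0,0];t=np.hypot(a,b)
    k=np.where(t>1e-9,np.tan(np.minimum(t,1.4))/np.maximum(t,1e-9),1)
    p=np.stack([a*k*z,-b*k*z,-z],-1);T=c["T_tool_cam"];p=p@T[:3,:3].T+T[:3,3]
    P=R.from_euler('xyz',o["eef_rot"]).apply(p.reshape(-1,3)).reshape(p.shape)+o["ee_pos"]
    P[(z<=0)|(t>1.3)]=np.nan
    return c,P,o
E
python3 - <<'E'
from h import *
c,P,o=look("w1");q=P.reshape(-1,3)
for m,x,y,w,z0,z1 in (("cap",.543,.213,.05,.128,.16),("handle",.555,.028,.055,.135,.16)):
    k=q[(q[:,2]>z0)&(q[:,2]<z1)&(abs(q[:,1]-y)<w)&(abs(q[:,0]-x)<w)]
    if len(k): print(m,len(k),k.mean(0).round(4),k.min(0).round(3),k.max(0).round(3),cv2.minAreaRect(k[:,:2].astype(np.float32)))
print(rel(.543,.2128,.122,3.215,o))
E
```

```text
cap 1308 [0.5395 0.2124 0.1359] [0.523 0.195 0.128] [0.558 0.23  0.138] ((0.5401611328125, 0.21255800127983093), (0.035235218703746796, 0.03534207120537758), 42.48082733154297)
handle 1212 [0.5498 0.0293 0.1424] [0.507 0.018 0.135] [0.595 0.037 0.146] ((0.551079511642456, 0.02774249017238617), (0.08861009031534195, 0.01389514934271574), 4.5786614418029785)
[-0.0085, -0.0126, 0.4483, 0.0, -0.0001, -0.0]
```

play_rows --motion '[[[0, -0.013, 0.1, 0, 0, 0, 1], [0, -0.013, 0.2, 0, 0, 0, 1], [0, -0.013, 0.3, 0, 0, 0, 1], [0, -0.013, 0.38, 0, 0, 0, 1], [0, -0.013, 0.448, 0, 0, 0, 1], [0, -0.013, 0.448, 0, 0, 0, 1], [0, -0.013, 0.448, 0, 0, 0, -0.3], [0, -0.013, 0.448, 0, 0, 0, -0.5], [0, -0.013, 0.448, 0, 0, 0, -0.7], [0, -0.013, 0.448, 0, 0, 0, -0.7]]]' --grip_force 25

```text
time_s: 2.7
ee_pos: [0.5416, 0.2121, 0.1231]
eef_rot: [3.141, 0.001, -3.067]
force: [0.8, 0.5, -0.4]
grip_width: 0.0655
grip_force: 0.0
```

play_rows --motion '[[[0, 0, 0, 0, 0, 0, -0.8], [0, 0, 0, 0, 0, 0, -0.8], [0, 0, 0, 0, 0, 0, -0.8], [0, 0, -0.08, 0, 0, 0, -0.8], [0, 0, -0.2, 0, 0, 0, -0.8], [0, 0, -0.32, 0, 0, 0, -0.8], [0, 0, -0.44, 0, 0, 0, -0.8], [0, 0, -0.55, 0, 0, 0, -0.8], [0, 0, -0.58, 0, 0, 0, -0.8], [0, 0, -0.58, 0, 0, 0, -0.8]]]'

```text
time_s: 3.7
ee_pos: [0.5416, 0.212, 0.2676]
eef_rot: [3.141, 0.001, -3.067]
force: [0.3, 0.8, -1.9]
grip_width: 0.0357
grip_force: 25.0
```

```bash
python3 - <<'E'
from h import *
print(rel(.5275,.4225,.27,3.215));print(rel(.5275,.4225,.129,3.215))
E
```

```text
[-0.0061, 0.844, -0.0096, 0.0, 0.0002, 0.0001]
[-0.0055, 0.8439, 0.5544, 0.0, 0.0002, 0.0001]
```

play_rows --motion '[[[0, 0.06, 0, 0, 0, 0, -0.8], [0, 0.16, 0, 0, 0, 0, -0.8], [0, 0.28, 0, 0, 0, 0, -0.8], [0, 0.4, 0, 0, 0, 0, -0.8], [0, 0.52, 0, 0, 0, 0, -0.8], [0, 0.64, 0, 0, 0, 0, -0.8], [-0.005, 0.74, 0, 0, 0, 0, -0.8], [-0.005, 0.81, 0, 0, 0, 0, -0.8], [-0.005, 0.844, 0, 0, 0, 0, -0.8], [-0.005, 0.844, 0, 0, 0, 0, -0.8]]]'

```text
time_s: 4.7
ee_pos: [0.5264, 0.4235, 0.2657]
eef_rot: [-3.14, -0.002, -3.066]
force: [-0.3, -0.1, -1.9]
grip_width: 0.0356
grip_force: 25.0
```

play_rows --motion '[[[0, 0, 0.08, 0, 0, 0, -0.8], [0, 0, 0.18, 0, 0, 0, -0.8], [0, 0, 0.28, 0, 0, 0, -0.8], [0, 0, 0.38, 0, 0, 0, -0.8], [0, 0, 0.46, 0, 0, 0, -0.8], [0, 0, 0.51, 0, 0, 0, -0.8], [0, 0, 0.54, 0, 0, 0, -0.8], [0, 0, 0.55, 0, 0, 0, -0.8], [0, 0, 0.555, 0, 0, 0, -0.8], [0, 0, 0.555, 0, 0, 0, -0.8]]]'

```text
time_s: 5.7
ee_pos: [0.5292, 0.4228, 0.135]
eef_rot: [3.138, 0.008, -3.068]
force: [-5.1, -6.7, 33.0]
grip_width: 0.0356
grip_force: 25.1
```

play_rows --motion '[[[0, 0, -0.02, 0, 0, 0, -0.8], [0, 0, -0.03, 0, 0, 0, -0.8], [0, 0, -0.03, 0, 0, 0, -0.8]]]'

```text
time_s: 6.0
ee_pos: [0.5272, 0.4223, 0.1363]
eef_rot: [3.141, 0.0, -3.068]
force: [0.5, 1.2, -2.1]
grip_width: 0.0354
grip_force: 25.0
```

```bash
python3 - <<'E'
from h import *
from station import camera
c=camera("scene");cv2.imwrite("pics/s2.png",cv2.resize(c["frame"][120:250,330:530,::-1],None,fx=4,fy=4,interpolation=2))
P=cloud(c).reshape(-1,3)
c,Pw,o=look("w2")
for P in(P,Pw.reshape(-1,3)):
  k=P[(abs(P[:,0]-.5275)<.09)&(abs(P[:,1]-.4225)<.09)];r=k[(k[:,2]<.11)]
  print(len(r),[ (h,(( r[:,2]>h)&(r[:,2]<h+.01)).sum()) for h in np.arange(-.01,.11,.01).round(2)])
  s=r[(r[:,2]>.03)&(r[:,2]<.075)];print(s.mean(0),s.min(0),s.max(0))
E
```

```text
3527 [(np.float64(-0.01), np.int64(864)), (np.float64(0.0), np.int64(1031)), (np.float64(0.01), np.int64(300)), (np.float64(0.02), np.int64(54)), (np.float64(0.03), np.int64(69)), (np.float64(0.04), np.int64(65)), (np.float64(0.05), np.int64(68)), (np.float64(0.06), np.int64(67)), (np.float64(0.07), np.int64(60)), (np.float64(0.08), np.int64(112)), (np.float64(0.09), np.int64(93)), (np.float64(0.1), np.int64(47))]
[0.54611054 0.41187484 0.05203518] [0.51218823 0.39267572 0.03008859] [0.55823548 0.44828835 0.07476303]
23144 [(np.float64(-0.01), np.int64(3503)), (np.float64(0.0), np.int64(14912)), (np.float64(0.01), np.int64(1913)), (np.float64(0.02), np.int64(91)), (np.float64(0.03), np.int64(98)), (np.float64(0.04), np.int64(102)), (np.float64(0.05), np.int64(124)), (np.float64(0.06), np.int64(119)), (np.float64(0.07), np.int64(150)), (np.float64(0.08), np.int64(684)), (np.float64(0.09), np.int64(1106)), (np.float64(0.1), np.int64(342))]
[0.50172543 0.42008742 0.05412578] [0.49683524 0.3957805  0.03037802] [0.51676299 0.44654604 0.07497931]
```

View pics/s2.png

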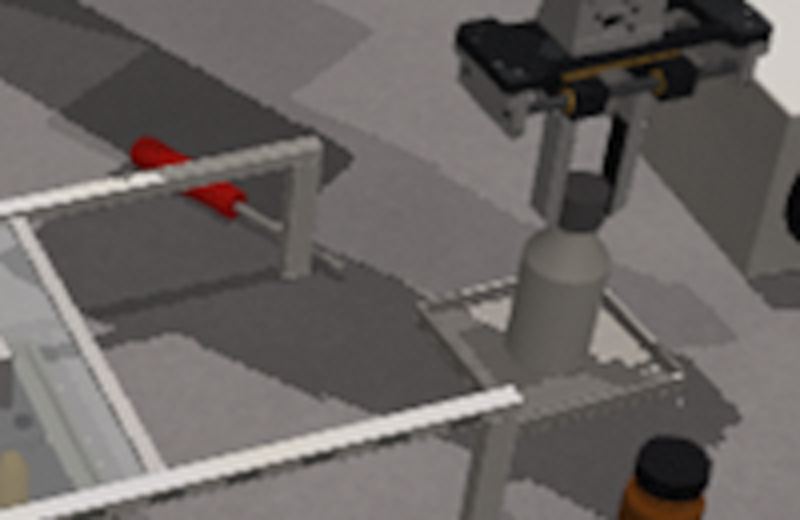

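play_rows --motion '[[[0, 0, 0.006, 0, 0, 0, -0.8], [0, 0, 0.008, 0, 0, 0, -0.8], [0, 0, 0.008, 0, 0, 0, -0.8]]]'

```text
time_s: 6.4
ee_pos: [0.5274, 0.4225, 0.1353]
eef_rot: [3.141, 0.001, -3.067]
force: [-1.5, -2.9, 9.2]
grip_width: 0.0356
grip_force: 25.0
```

Contact; release and rise.

play_rows --motion '[[[0, 0, 0, 0, 0, 0, -0.2], [0, 0, 0, 0, 0, 0, 0.4], [0, 0, 0, 0, 0, 0, 0.6], [0, 0, 0, 0, 0, 0, 0.6], [0, 0, 0, 0, 0, 0, 0.6], [0, 0, -0.08, 0, 0, 0, 0.6], [0, 0, -0.2, 0, 0, 0, 0.6], [0, 0, -0.35, 0, 0, 0, 0.6], [0, 0, -0.45, 0, 0, 0, 0.6], [0, 0, -0.45, 0, 0, 0, 0.6]]]'

```text
time_s: 7.4
ee_pos: [0.5279, 0.4231, 0.251]
eef_rot: [3.138, 0.006, -3.067]
force: [-0.5, -0.0, -0.6]
grip_width: 0.0751
grip_force: 0.0
```

```bash
python3 - <<'E'
from h import *
c,P,o=look("w3");q=P.reshape(-1,3)
k=q[(q[:,2]>.1)&(q[:,2]<.16)&(abs(q[:,1]-.42)<.06)&(abs(q[:,0]-.527)<.06)]
print(len(k),np.nanmedian(k,0),k.min(0).round(3),k.max(0).round(3))
print(rel(.5525,.0279,.235,3.215,o));print(rel(.5525,.0279,.132,3.215,o))
E
```

```text
1327 [0.52215945 0.42153308 0.14003741] [0.507 0.404 0.1  ] [0.543 0.439 0.143]
[0.0193, -1.5838, 0.0587, 0.0005, 0.0009, 0.0001]
[0.0216, -1.5852, 0.4707, 0.0005, 0.0009, 0.0001]
```

View pics/w3.png

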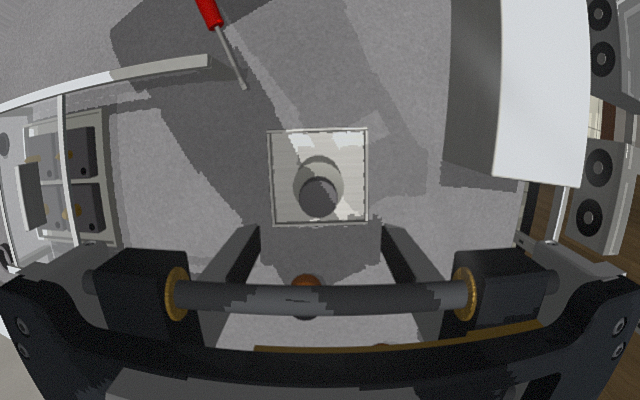

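play_rows --motion '[[[0, -0.08, 0, 0, 0, 0, 0.2], [0, -0.2, 0, 0, 0, 0, 0.2], [0, -0.35, 0, 0, 0, 0, 0], [0.01, -0.5, 0, 0, 0, 0, 0], [0.01, -0.65, 0, 0, 0, 0, 0], [0.01, -0.8, 0.02, 0, 0, 0, 0], [0.01, -0.95, 0.04, 0, 0, 0, 0], [0.01, -1, 0.06, 0, 0, 0, 0], [0.01, -1, 0.06, 0, 0, 0, 0]]]'

```text
time_s: 8.35
ee_pos: [0.5428, 0.1717, 0.2301]
eef_rot: [-3.141, -0.002, -3.07]
force: [-0.4, 0.8, -0.0]
grip_width: 0.0471
grip_force: 0.0
```

```bash
python3 - <<'E'
from h import *
print(rel(.5525,.0279,.235,3.215));print(rel(.5525,.0279,.132,3.215))
E
```

```text
[0.0028, -0.5767, -0.0192, -0.0001, -0.0004, -0.0002]
[0.0018, -0.5765, 0.3928, -0.0001, -0.0004, -0.0002]
```

play_rows --motion '[[[0, -0.12, 0, 0, 0, 0, 0], [0, -0.26, 0, 0, 0, 0, 0], [0, -0.4, 0, 0, 0, 0, 0], [0, -0.52, 0, 0, 0, 0, 0], [0, -0.576, 0.06, 0, 0, 0, 0], [0, -0.576, 0.16, 0, 0, 0, 0], [0, -0.576, 0.27, 0, 0, 0, 0], [0, -0.576, 0.35, 0, 0, 0, 0], [0, -0.576, 0.39, 0, 0, 0, 0], [0, -0.576, 0.39, 0, 0, 0, 0]]]'

```text
time_s: 9.35
ee_pos: [0.5534, 0.0304, 0.133]
eef_rot: [3.141, -0.002, -3.066]
force: [0.1, -0.2, 1.0]
grip_width: 0.047
grip_force: 0.0
```

play_rows --motion '[[[0, 0, 0, 0, 0, 0, -0.5], [0, 0, 0, 0, 0, 0, -1], [0, 0, 0, 0, 0, 0, -1], [0, 0, 0, 0, 0, 0, -1], [0, 0, 0, 0, 0, 0, -1], [0, 0, 0, 0, 0, 0, -1]]]' --grip_force 10

```text
time_s: 9.95
ee_pos: [0.554, 0.0293, 0.1346]
eef_rot: [-3.141, 0.001, -3.067]
force: [-1.3, -0.9, 3.9]
grip_width: 0.012
grip_force: 10.0
```

play_rows --motion '[[[0, 0.04, 0, 0, 0, 0, -1], [0, 0.12, 0, 0, 0, 0, -1], [0, 0.21, 0, 0, 0, 0, -1], [0, 0.3, 0, 0, 0, 0, -1], [0, 0.4, 0, 0, 0, 0, -1], [0, 0.5, 0, 0, 0, 0, -1], [0, 0.6, 0, 0, 0, 0, -1], [0, 0.69, 0, 0, 0, 0, -1], [0, 0.74, 0, 0, 0, 0, -1], [0, 0.74, 0, 0, 0, 0, -1]]]'

```text
time_s: 10.95
ee_pos: [0.5399, 0.2157, 0.1346]
eef_rot: [3.141, 0.001, -3.066]
force: [-0.5, 0.4, 7.6]
grip_width: 0.0117
grip_force: 10.0
```

play_rows --motion '[[[0, 0.01, 0, 0, 0, 0, -1], [0, 0.02, 0, 0, 0, 0, -1], [0, 0.03, 0, 0, 0, 0, -1], [0, 0.04, 0, 0, 0, 0, -1], [0, 0.05, 0, 0, 0, 0, -1], [0, 0.06, 0, 0, 0, 0, -1], [0, 0.06, 0, 0, 0, 0, -1], [0, 0.06, 0, 0, 0, 0, -1]]]'

```text
time_s: 11.75
ee_pos: [0.5392, 0.2262, 0.1346]
eef_rot: [-3.137, -0.001, -3.068]
force: [-2.2, -19.9, 10.1]
grip_width: 0.014
grip_force: 10.0
```

play_rows --motion '[[[0, 0, 0, 0, 0, 0, 0], [0, 0, 0, 0, 0, 0, 0], [0, 0, 0, 0, 0, 0, 0], [0, 0, -0.06, 0, 0, 0, 0], [0, 0, -0.2, 0, 0, 0, 0], [0, 0, -0.35, 0, 0, 0, 0], [0, 0, -0.44, 0, 0, 0, 0]]]'

```text
time_s: 12.45
ee_pos: [0.5393, 0.2292, 0.2483]
eef_rot: [3.141, 0.004, -3.067]
force: [-0.7, 0.2, -0.2]
grip_width: 0.0469
grip_force: 0.0
```

```bash
python3 - <<'E'
from h import *
print(rel(.56,.04,.24,3.215))
E
```

```text
[-0.0262, -0.7608, 0.0326, 0.0002, 0.0006, 0.0002]
```

play_rows --motion '[[[-0.03, -0.1, 0, 0, 0, 0, 0], [-0.08, -0.25, 0, 0, 0, 0, 0], [-0.13, -0.4, 0, 0, 0, 0, 0], [-0.18, -0.55, 0, 0, 0, 0, 0], [-0.23, -0.7, 0, 0, 0, 0, 0], [-0.28, -0.85, 0, 0, 0, 0, 0], [-0.3, -0.94, 0, 0, 0, 0, 0], [-0.3, -0.94, 0, 0, 0, 0, 0], [-0.3, -0.94, 0, 0, 0, 0, 0]]]'

```text
time_s: 13.35
ee_pos: [0.6311, 0.0003, 0.2448]
eef_rot: [3.141, 0.0, -3.068]
force: [-0.1, 0.2, -0.6]
grip_width: 0.0468
grip_force: 0.0
```

```bash
python3 - <<'E'
from h import *
from station import camera
c,P,o=look("w4");np.savez("w4.npz",P=P,f=c["frame"]);q=P.reshape(-1,3)
d=np.array([-.0732,.9973]);e=np.array([.9973,.0732]);b=np.array([.5563,-.0124])
c2=camera("top");T=cloud(c2).reshape(-1,3)
for q in(q,T):
 for sx in(-1,1):
  for sy in(-1,1):
   p=b+.045*(sx*e+sy*d)
   k=q[(np.hypot(q[:,0]-p[0],q[:,1]-p[1])<.03)&(q[:,2]>.04)&(q[:,2]<.075)];s=k[k[:,2]<.056];t=k[k[:,2]>.059]
   print(sx,sy,p.round(4),len(k),'top',t.mean(0).round(4) if len(t) else 0,'all',cv2.minAreaRect(k[:,:2].astype(np.float32)) if len(k) else 0)
 k=q[(q[:,2]>.135)&(q[:,2]<.15)&(abs(q[:,1]-.23)<.04)&(abs(q[:,0]-.54)<.08)];print('handle',k.mean(0) if len(k) else 0)
E
```

```text
-1 -1 [ 0.5147 -0.0606] 119 top [ 0.5136 -0.0613  0.0619] all ((0.5135779976844788, -0.061759691685438156), (0.011538217775523663, 0.011736628599464893), 3.03786039352417)
-1 1 [0.5081 0.0292] 133 top [0.5072 0.0274 0.0618] all ((0.5071427822113037, 0.02757299691438675), (0.012686391361057758, 0.013016405515372753), 3.757648229598999)
1 -1 [ 0.6045 -0.054 ] 283 top [ 0.6028 -0.0542  0.0632] all ((0.6027005314826965, -0.055244993418455124), (0.020571960136294365, 0.01996712200343609), 3.2831380367279053)
1 1 [0.5979 0.0358] 277 top [0.5959 0.034  0.0631] all ((0.596152663230896, 0.033904366195201874), (0.020057138055562973, 0.02007693611085415), 49.15789031982422)
handle [0.53731293 0.22279746 0.1422892 ]
-1 -1 [ 0.5147 -0.0606] 0 top 0 all 0
-1 1 [0.5081 0.0292] 0 top 0 all 0
1 -1 [ 0.6045 -0.054 ] 0 top 0 all 0
1 1 [0.5979 0.0358] 0 top 0 all 0
handle [0.53565958 0.22565614 0.1430704 ]
```

View pics/w4.png

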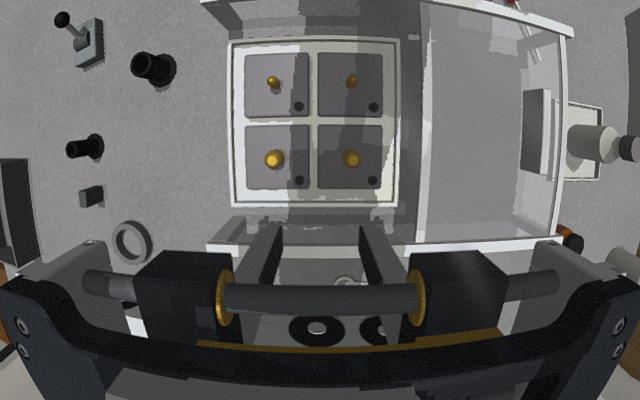

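```bash
python3 - <<'E'
from h import *
print(rel(.545,-.235,.22,3.215))
E
```

```text
[0.414, -0.9163, 0.0988, 0.0, 0.0001, 0.0003]
```

play_rows --motion '[[[0.05, -0.1, 0, 0, 0, 0, 0.3], [0.11, -0.25, 0, 0, 0, 0, 0.3], [0.18, -0.4, 0, 0, 0, 0, 0.3], [0.25, -0.55, 0, 0, 0, 0, 0.3], [0.32, -0.7, 0.03, 0, 0, 0, 0.3], [0.39, -0.85, 0.06, 0, 0, 0, 0.3], [0.414, -0.916, 0.1, 0, 0, 0, 0.3], [0.414, -0.916, 0.1, 0, 0, 0, 0.3], [0.414, -0.916, 0.1, 0, 0, 0, 0.3]]]'

```text
time_s: 14.35
ee_pos: [0.5454, -0.2348, 0.2193]
eef_rot: [3.141, -0.0, -3.067]
force: [-0.1, 0.7, 0.0]
grip_width: 0.0611
grip_force: 0.0
```

```bash
cat > sl.py <<'E'
from h import *
import sys
c,P,o=look(sys.argv[1]);q=P.reshape(-1,3)
m=((P[...,2]>.045)&(P[...,2]<.08)&(P[...,0]>.35)&(P[...,1]<-.15)&(np.nan_to_num(P[...,2])<o["ee_pos"][2]-.05)).astype(np.uint8)
n,l,s,ce=cv2.connectedComponentsWithStats(m)
for i in range(1,n):
    if s[i,4]<60: continue
    k=P[l==i];t=k[k[:,2]>k[:,2].max()-.006]
    print(ce[i].round(),s[i,4],k[:,2].max().round(3),'rect',np.round(cv2.minAreaRect(t[:,:2].astype(np.float32))[0],4),np.round(cv2.minAreaRect(t[:,:2].astype(np.float32))[1],4))
E
python3 sl.py w5
```

```text
[194.  65.] 199 0.08 rect [ 0.4082 -0.3772] [0.0098 0.0246]
[324. 138.] 400 0.063 rect [ 0.4879 -0.235 ] [0.0322 0.032 ]
[ 50. 233.] 1145 0.072 rect [ 0.6513 -0.6281] [0.0714 0.1431]
[209. 227.] 367 0.062 rect [ 0.5972 -0.3589] [0.0248 0.0246]
```

play_rows --motion '[[[0.08, 0.016, 0, 0, 0, 0, 0.4], [0.18, 0.016, 0.04, 0, 0, 0, 0.4], [0.229, 0.016, 0.12, 0, 0, 0, 0.4], [0.229, 0.016, 0.24, 0, 0, 0, 0.4], [0.229, 0.016, 0.36, 0, 0, 0, 0.4], [0.229, 0.016, 0.48, 0, 0, 0, 0.4], [0.229, 0.016, 0.58, 0, 0, 0, 0.4], [0.229, 0.016, 0.66, 0, 0, 0, 0.4], [0.229, 0.016, 0.697, 0, 0, 0, 0.4], [0.229, 0.016, 0.697, 0, 0, 0, 0.4]]]'

```text
time_s: 15.4
ee_pos: [0.4878, -0.2352, 0.0445]
eef_rot: [3.141, -0.001, -3.066]
force: [0.4, -0.1, 0.3]
grip_width: 0.0658
grip_force: 0.0
```

play_rows --motion '[[[0, 0, 0, 0, 0, 0, 0], [0, 0, 0, 0, 0, 0, -0.5], [0, 0, 0, 0, 0, 0, -0.8], [0, 0, 0, 0, 0, 0, -0.8], [0, 0, 0, 0, 0, 0, -0.8], [0, 0, -0.1, 0, 0, 0, -0.8], [0, 0, -0.25, 0, 0, 0, -0.8], [0, 0, -0.45, 0, 0, 0, -0.8], [0, 0, -0.6, 0, 0, 0, -0.8], [0, 0, -0.6, 0, 0, 0, -0.8]]]' --grip_force 15

```text
time_s: 16.4
ee_pos: [0.4891, -0.2372, 0.2003]
eef_rot: [-3.137, 0.007, -3.067]
force: [0.2, -0.2, -0.9]
grip_width: 0.0343
grip_force: 15.0
```

```bash
python3 - <<'E'
from h import *
print(rel(.603,-.0545,.2,3.215));print(rel(.603,-.0545,.12,3.215))
E
```

```text
[-0.5085, 0.695, 0.0015, -0.0008, 0.0011, 0.0001]
[-0.5063, 0.6965, 0.3215, -0.0008, 0.0011, 0.0001]
```

play_rows --motion '[[[-0.05, 0.07, 0, 0, 0, 0, -0.8], [-0.12, 0.16, 0, 0, 0, 0, -0.8], [-0.19, 0.26, 0, 0, 0, 0, -0.8], [-0.26, 0.36, 0, 0, 0, 0, -0.8], [-0.33, 0.46, 0, 0, 0, 0, -0.8], [-0.4, 0.56, 0, 0, 0, 0, -0.8], [-0.46, 0.65, 0, 0, 0, 0, -0.8], [-0.508, 0.695, 0, 0, 0, 0, -0.8], [-0.508, 0.695, 0, 0, 0, 0, -0.8], [-0.508, 0.695, 0, 0, 0, 0, -0.8]]]'

```text
time_s: 17.4
ee_pos: [0.6009, -0.0538, 0.1941]
eef_rot: [3.141, -0.001, -3.067]
force: [-0.7, -0.3, 0.3]
grip_width: 0.0342
grip_force: 15.0
```

```bash
python3 - <<'E'
from h import *
print(rel(.603,-.0545,.12,3.215));print(rel(.603,-.0545,.076,3.215))
E
```

```text
[-0.0086, -0.0034, 0.2963, 0.0, -0.0002, 0.0002]
[-0.0089, -0.0034, 0.4723, 0.0, -0.0002, 0.0002]
```

play_rows --motion '[[[-0.008, -0.003, 0.06, 0, 0, 0, -0.8], [-0.008, -0.003, 0.14, 0, 0, 0, -0.8], [-0.008, -0.003, 0.22, 0, 0, 0, -0.8], [-0.008, -0.003, 0.29, 0, 0, 0, -0.8], [-0.008, -0.003, 0.33, 0, 0, 0, -0.8], [-0.008, -0.003, 0.37, 0, 0, 0, -0.8], [-0.008, -0.003, 0.4, 0, 0, 0, -0.8], [-0.008, -0.003, 0.43, 0, 0, 0, -0.8], [-0.008, -0.003, 0.445, 0, 0, 0, -0.8], [-0.008, -0.003, 0.445, 0, 0, 0, -0.8]]]'

```text
time_s: 18.4
ee_pos: [0.6033, -0.0542, 0.0833]
eef_rot: [3.142, -0.0, -3.067]
force: [0.4, 0.1, -0.6]
grip_width: 0.0343
grip_force: 15.0
```

play_rows --motion '[[[0, 0, 0.012, 0, 0, 0, -0.8], [0, 0, 0.02, 0, 0, 0, -0.8], [0, 0, 0.028, 0, 0, 0, -0.8], [0, 0, 0.034, 0, 0, 0, -0.8], [0, 0, 0.034, 0, 0, 0, -0.8]]]'

```text
time_s: 18.9
ee_pos: [0.6035, -0.0542, 0.0754]
eef_rot: [-3.141, 0.0, -3.067]
force: [-0.7, -0.1, 2.6]
grip_width: 0.0342
grip_force: 15.0
```

play_rows --motion '[[[0, 0, 0.006, 0, 0, 0, -0.8], [0, 0, 0.008, 0, 0, 0, -0.8], [0, 0, 0.008, 0, 0, 0, -0.8], [0, 0, 0.004, 0, 0, 0, 0], [0, 0, 0, 0, 0, 0, 0.2], [0, 0, 0, 0, 0, 0, 0.2], [0, 0, -0.12, 0, 0, 0, 0.2], [0, 0, -0.28, 0, 0, 0, 0.2], [0, 0, -0.45, 0, 0, 0, 0.2], [0, 0, -0.5, 0, 0, 0, 0.2]]]'

```text
time_s: 19.9
ee_pos: [0.6046, -0.0544, 0.2048]
eef_rot: [-3.14, 0.006, -3.067]
force: [-0.5, -0.9, -0.3]
grip_width: 0.0564
grip_force: 0.0
```

```bash
python3 - <<'E'
from h import *
c,P,o=look("w6");q=P.reshape(-1,3)
k=q[(q[:,2]>.07)&(q[:,2]<.11)&(np.hypot(q[:,0]-.603,q[:,1]+.0545)<.03)];print(len(k),np.median(k,0),k.max(0),cv2.minAreaRect(k[:,:2].astype(np.float32)))
print(rel(.64,-.34,.2,3.215,o))
E
```

```text
703 [ 0.60435493 -0.05350677  0.08937108] [ 0.62008996 -0.03725372  0.09209332] ((0.6031875014305115, -0.054120421409606934), (0.03285622596740723, 0.03330942988395691), 9.25875473022461)
[-0.0564, -1.1499, 0.021, -0.0002, 0.0009, 0.0001]
```

play_rows --motion '[[[0, -0.1, 0, 0, 0, 0, 0.2], [0, -0.25, 0, 0, 0, 0, 0.2], [-0.01, -0.4, 0, 0, 0, 0, 0.2], [-0.02, -0.55, 0, 0, 0, 0, 0.2], [-0.03, -0.7, 0, 0, 0, 0, 0.2], [-0.04, -0.85, 0, 0, 0, 0, 0.2], [-0.05, -0.97, 0, 0, 0, 0, 0.2], [-0.05, -1, 0, 0, 0, 0, 0.2], [-0.05, -1, 0, 0, 0, 0, 0.2], [-0.05, -1, 0, 0, 0, 0, 0.2]]]'

```text
time_s: 20.95
ee_pos: [0.6343, -0.3014, 0.1993]
eef_rot: [3.141, -0.001, -3.067]
force: [-0.6, 0.5, 0.5]
grip_width: 0.0568
grip_force: 0.0
```

```bash
python3 sl.py w7; python3 - <<'E'
from h import *
print(rel(.598,-.358,.16,3.215));print(rel(.598,-.358,.045,3.215))
E
```

```text
[264. 155.] 383 0.062 rect [ 0.5974 -0.3598] [0.0248 0.0244]
[ 73. 208.] 3005 0.072 rect [ 0.689  -0.6284] [0.1413 0.1422]
[268. 219.] 130 0.048 rect [ 0.6672 -0.3543] [0.0113 0.016 ]
[280. 344.] 246 0.053 rect [ 0.8328 -0.3388] [0.0041 0.0976]
[0.1626, -0.2159, 0.1591, 0.0001, -0.0001, 0.0003]
[0.1623, -0.2161, 0.6191, 0.0001, -0.0001, 0.0003]
```

play_rows --motion '[[[0.06, -0.08, 0, 0, 0, 0, 0.2], [0.14, -0.19, 0.03, 0, 0, 0, 0.2], [0.164, -0.22, 0.1, 0, 0, 0, 0.2], [0.164, -0.22, 0.2, 0, 0, 0, 0.2], [0.164, -0.22, 0.32, 0, 0, 0, 0.2], [0.164, -0.22, 0.44, 0, 0, 0, 0.2], [0.164, -0.22, 0.54, 0, 0, 0, 0.2], [0.164, -0.22, 0.6, 0, 0, 0, 0.2], [0.164, -0.22, 0.62, 0, 0, 0, 0.2], [0.164, -0.22, 0.62, 0, 0, 0, 0.2]]]'

```text
time_s: 22.0
ee_pos: [0.5978, -0.3601, 0.0455]
eef_rot: [-3.142, 0.0, -3.067]
force: [-0.2, -0.4, 0.6]
grip_width: 0.0564
grip_force: 0.0
```

play_rows --motion '[[[0, 0, 0, 0, 0, 0, 0], [0, 0, 0, 0, 0, 0, -0.5], [0, 0, 0, 0, 0, 0, -0.8], [0, 0, 0, 0, 0, 0, -0.8], [0, 0, 0, 0, 0, 0, -0.8], [0, 0, -0.1, 0, 0, 0, -0.8], [0, 0, -0.25, 0, 0, 0, -0.8], [0, 0, -0.45, 0, 0, 0, -0.8], [0, 0, -0.6, 0, 0, 0, -0.8], [0, 0, -0.6, 0, 0, 0, -0.8]]]'

```text
time_s: 23.0
ee_pos: [0.5989, -0.3615, 0.2019]
eef_rot: [-3.136, 0.008, -3.067]
force: [0.0, -0.7, -1.0]
grip_width: 0.0256
grip_force: 15.0
```

```bash
python3 - <<'E'
from h import *
print(rel(.5138,-.0616,.195,3.215));print(rel(.603,-.0545,.12,3.215))
E
```

```text
[0.251, 1.2215, 0.0186, -0.001, 0.0012, 0.0001]
[-0.1047, 1.2252, 0.3212, -0.001, 0.0012, 0.0001]
```

play_rows --motion '[[[0.03, 0.08, 0, 0, 0, 0, -0.8], [0.06, 0.2, 0, 0, 0, 0, -0.8], [0.09, 0.33, 0, 0, 0, 0, -0.8], [0.12, 0.46, 0, 0, 0, 0, -0.8], [0.15, 0.59, 0, 0, 0, 0, -0.8], [0.18, 0.72, 0, 0, 0, 0, -0.8], [0.21, 0.85, 0, 0, 0, 0, -0.8], [0.24, 0.95, 0, 0, 0, 0, -0.8], [0.25, 1, 0, 0, 0, 0, -0.8], [0.25, 1, 0, 0, 0, 0, -0.8]]]'

```text
time_s: 24.0
ee_pos: [0.5166, -0.115, 0.195]
eef_rot: [3.141, -0.0, -3.066]
force: [-0.4, 0.3, -1.2]
grip_width: 0.0252
grip_force: 15.0
```

```bash
python3 - <<'E'
from h import *
print(rel(.5138,-.0616,.195,3.215));print(rel(.5138,-.0616,.083,3.215))
E
```

```text
[-0.005, 0.2137, 0.0001, 0.0, -0.0, 0.0003]
[-0.0051, 0.2137, 0.4481, 0.0, -0.0, 0.0003]
```

play_rows --motion '[[[-0.005, 0.08, 0, 0, 0, 0, -0.8], [-0.005, 0.17, 0, 0, 0, 0, -0.8], [-0.005, 0.214, 0, 0, 0, 0, -0.8], [-0.005, 0.214, 0.06, 0, 0, 0, -0.8], [-0.005, 0.214, 0.16, 0, 0, 0, -0.8], [-0.005, 0.214, 0.26, 0, 0, 0, -0.8], [-0.005, 0.214, 0.32, 0, 0, 0, -0.8], [-0.005, 0.214, 0.37, 0, 0, 0, -0.8], [-0.005, 0.214, 0.41, 0, 0, 0, -0.8], [-0.005, 0.214, 0.43, 0, 0, 0, -0.8]]]'

```text
time_s: 25.0
ee_pos: [0.514, -0.0627, 0.087]
eef_rot: [3.142, -0.001, -3.068]
force: [-1.1, 0.3, -0.8]
grip_width: 0.0254
grip_force: 15.0
```

play_rows --motion '[[[0, 0, 0.015, 0, 0, 0, -0.8], [0, 0, 0.03, 0, 0, 0, -0.8], [0, 0, 0.04, 0, 0, 0, -0.8], [0, 0, 0.05, 0, 0, 0, -0.8], [0, 0, 0.05, 0, 0, 0, -0.8]]]'

```text
time_s: 25.5
ee_pos: [0.5142, -0.0623, 0.0754]
eef_rot: [-3.141, 0.001, -3.067]
force: [-0.5, 0.2, -0.3]
grip_width: 0.0255
grip_force: 15.0
```

play_rows --motion '[[[0, 0, 0.006, 0, 0, 0, -0.8], [0, 0, 0.01, 0, 0, 0, -0.8], [0, 0, 0.01, 0, 0, 0, -0.8], [0, 0, 0.006, 0, 0, 0, -0.2], [0, 0, 0, 0, 0, 0, 0.1], [0, 0, 0, 0, 0, 0, 0.1], [0, 0, -0.12, 0, 0, 0, 0.1], [0, 0, -0.28, 0, 0, 0, 0.1], [0, 0, -0.45, 0, 0, 0, 0.1], [0, 0, -0.5, 0, 0, 0, 0.1]]]'

```text
time_s: 26.5
ee_pos: [0.5152, -0.0625, 0.2043]
eef_rot: [-3.14, 0.006, -3.067]
force: [-0.2, -0.4, -0.9]
grip_width: 0.0515
grip_force: 0.0
```

```bash
python3 - <<'E'
from h import *
print(rel(.62,.02,.25,3.215))
E
```

```text
[-0.4437, 0.2979, -0.1808, -0.0002, 0.0009, 0.0001]
```

play_rows --motion '[[[-0.1, 0.07, -0.05, 0, 0, 0, 0.1], [-0.22, 0.15, -0.1, 0, 0, 0, 0.1], [-0.34, 0.23, -0.15, 0, 0, 0, 0.1], [-0.44, 0.3, -0.18, 0, 0, 0, 0.1], [-0.44, 0.3, -0.18, 0, 0, 0, 0.1], [-0.44, 0.3, -0.18, 0, 0, 0, 0.1]]]'

```text
time_s: 27.1
ee_pos: [0.6179, 0.0207, 0.2438]
eef_rot: [3.142, -0.002, -3.067]
force: [-1.2, -1.0, 0.6]
grip_width: 0.0517
grip_force: 0.0
```

```bash
python3 - <<'E'
from h import *
c,P,o=look("w8");q=P.reshape(-1,3)
for x,y in((.603,-.0545),(.5138,-.0616)):
    k=q[(q[:,2]>.07)&(q[:,2]<.11)&(np.hypot(q[:,0]-x,q[:,1]-y)<.03)];print(len(k),np.median(k,0),k.max(0),cv2.minAreaRect(k[:,:2].astype(np.float32)))
k=q[(q[:,2]>.136)&(q[:,2]<.15)&(abs(q[:,1]-.225)<.04)&(abs(q[:,0]-.54)<.06)];print('handle',np.median(k,0),cv2.minAreaRect(k[:,:2].astype(np.float32)))
print(rel(.5375,.225,.235,3.215,o))
E
```

```text
575 [ 0.60331645 -0.05341523  0.08920173] [ 0.61958485 -0.03611459  0.09232648] ((0.6032413840293884, -0.05307076498866081), (0.03325216472148895, 0.033488668501377106), 56.70127868652344)
424 [ 0.51500661 -0.06065935  0.08942666] [ 0.52698334 -0.048483    0.09194347] ((0.5147525668144226, -0.06128872558474541), (0.02564958669245243, 0.024459876120090485), 89.04306030273438)
handle [0.53643898 0.22245201 0.14367225] ((0.5367186069488525, 0.2249777615070343), (0.09014667570590973, 0.014261896722018719), 4.543184757232666)
[0.2595, 0.8388, 0.0359, 0.0, -0.0003, 0.0002]
```

View pics/w8.png

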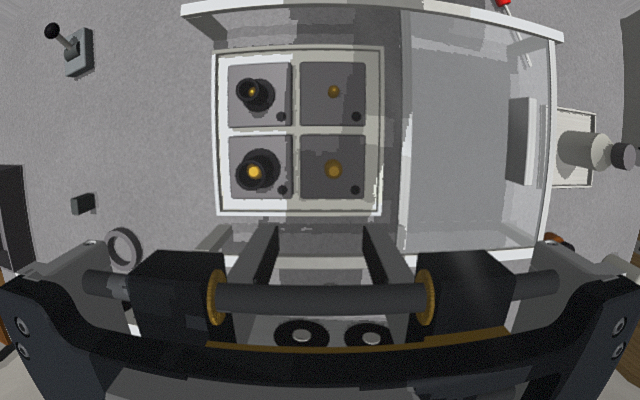

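play_rows --motion '[[[0.03, 0.08, 0, 0, 0, 0, 0.1], [0.07, 0.2, 0, 0, 0, 0, 0.1], [0.11, 0.34, 0, 0, 0, 0, 0.1], [0.15, 0.48, 0, 0, 0, 0, 0.1], [0.19, 0.62, 0, 0, 0, 0, 0.1], [0.23, 0.75, 0, 0, 0, 0, 0.1], [0.26, 0.835, 0, 0, 0, 0, 0.1], [0.26, 0.835, 0, 0, 0, 0, 0.1], [0.26, 0.835, 0.15, 0, 0, 0, 0.1], [0.26, 0.835, 0.25, 0, 0, 0, 0.1]]]'

```text
time_s: 28.15
ee_pos: [0.5375, 0.2224, 0.181]
eef_rot: [-3.141, -0.001, -3.068]
force: [-0.7, -0.9, -1.3]
grip_width: 0.0518
grip_force: 0.0
```

```bash
python3 - <<'E'
from h import *
print(rel(.5375,.224,.134,3.215))
E
```

```text
[-0.0006, 0.0064, 0.188, -0.0001, -0.0001, -0.0]
```

play_rows --motion '[[[0, 0.006, 0.08, 0, 0, 0, 0.1], [0, 0.006, 0.16, 0, 0, 0, 0.1], [0, 0.006, 0.185, 0, 0, 0, 0.1], [0, 0.006, 0.185, 0, 0, 0, -0.4], [0, 0.006, 0.185, 0, 0, 0, -1], [0, 0.006, 0.185, 0, 0, 0, -1], [0, 0.006, 0.185, 0, 0, 0, -1], [0, 0.006, 0.185, 0, 0, 0, -1]]]' --grip_force 10

```text
time_s: 28.95
ee_pos: [0.5379, 0.2255, 0.1369]
eef_rot: [3.141, 0.001, -3.067]
force: [0.3, -0.5, 0.2]
grip_width: 0.015
grip_force: 0.0
```

play_rows --motion '[[[0, -0.04, 0, 0, 0, 0, -1], [0, -0.12, 0, 0, 0, 0, -1], [0, -0.21, 0, 0, 0, 0, -1], [0, -0.31, 0, 0, 0, 0, -1], [0, -0.41, 0, 0, 0, 0, -1], [0, -0.51, 0, 0, 0, 0, -1], [0, -0.61, 0, 0, 0, 0, -1], [0, -0.71, 0, 0, 0, 0, -1], [0, -0.78, 0, 0, 0, 0, -1], [0, -0.8, 0, 0, 0, 0, -1]]]'

```text
time_s: 29.95
ee_pos: [0.5529, 0.0242, 0.1368]
eef_rot: [-3.141, 0.001, -3.069]
force: [3.4, 2.7, 1.0]
grip_width: 0.0117
grip_force: 10.0
```

play_rows --motion '[[[0, -0.01, 0, 0, 0, 0, -1], [0, -0.02, 0, 0, 0, 0, -1], [0, -0.03, 0, 0, 0, 0, -1], [0, -0.04, 0, 0, 0, 0, -1], [0, -0.05, 0, 0, 0, 0, -1], [0, -0.05, 0, 0, 0, 0, -1]]]'

```text
time_s: 30.55
ee_pos: [0.5535, 0.0155, 0.1368]
eef_rot: [3.139, 0.001, -3.067]
force: [1.6, 14.0, 6.2]
grip_width: 0.012
grip_force: 10.0
```

play_rows --motion '[[[0, -0.006, 0, 0, 0, 0, -1], [0, -0.006, 0, 0, 0, 0, -1], [0, -0.006, 0, 0, 0, 0, 0], [0, -0.003, 0, 0, 0, 0, 0], [0, 0, 0, 0, 0, 0, 0], [0, 0, -0.06, 0, 0, 0, 0], [0, 0, -0.2, 0, 0, 0, 0], [0, 0, -0.35, 0, 0, 0, 0], [0, 0, -0.44, 0, 0, 0, 0], [0, 0, -0.44, 0, 0, 0, 0]]]'

```text
time_s: 31.55
ee_pos: [0.5543, 0.0134, 0.2494]
eef_rot: [-3.141, 0.005, -3.068]
force: [0.3, 0.1, -0.5]
grip_width: 0.0471
grip_force: 0.0
```

```bash
python3 - <<'E'
from h import *
c,P,o=look("w9");q=P.reshape(-1,3)
k=q[(q[:,2]>.136)&(q[:,2]<.15)&(abs(q[:,1]-.02)<.04)&(abs(q[:,0]-.55)<.06)];print('handle',np.median(k,0),cv2.minAreaRect(k[:,:2].astype(np.float32)))
print(rel(.44,-.36,.245,3.215,o))
E
```

```text
handle [0.54986008 0.01602855 0.14406076] ((0.5525242686271667, 0.016024045646190643), (0.08983270823955536, 0.011320811696350574), 4.611466407775879)
[0.5663, -1.4555, 0.0162, -0.0001, 0.0007, 0.0001]
```

play_rows --motion '[[[0.03, -0.1, 0, 0, 0, 0, -0.5], [0.07, -0.25, 0, 0, 0, 0, -1], [0.11, -0.4, 0, 0, 0, 0, -1], [0.15, -0.55, 0, 0, 0, 0, -1], [0.19, -0.7, 0, 0, 0, 0, -1], [0.23, -0.85, 0, 0, 0, 0, -1], [0.27, -0.97, 0, 0, 0, 0, -1], [0.27, -1, 0, 0, 0, 0, -1]]]'

```text
time_s: 32.4
ee_pos: [0.5033, -0.2432, 0.2444]
eef_rot: [3.14, -0.003, -3.07]
force: [0.9, 0.5, 0.8]
grip_width: 0.0008
grip_force: 0.0
```

play_rows --motion '[[[0.05, -0.15, 0, 0, 0, 0, -1], [0.1, -0.3, 0, 0, 0, 0, -1], [0.15, -0.42, 0, 0, 0, 0, -1], [0.18, -0.5, 0, 0, 0, 0, -1], [0.18, -0.5, 0, 0, 0, 0, -1], [0.18, -0.5, 0, 0, 0, 0, -1]]]'

```text
time_s: 33.0
ee_pos: [0.4692, -0.368, 0.2452]
eef_rot: [3.14, -0.001, -3.068]
force: [0.8, 0.2, 1.0]
grip_width: 0.0006
grip_force: 0.0
```

```bash
python3 - <<'E'
from h import *
c,P,o=look("w10");q=P.reshape(-1,3)
for m,z0,z1 in(("tip",.062,.1),("box",.021,.029)):
    k=q[(q[:,2]>z0)&(q[:,2]<z1)&(abs(q[:,1]+.377)<.06)&(abs(q[:,0]-.43)<.07)];print(m,len(k),np.median(k,0),k.max(0).round(4),k.min(0).round(4),cv2.minAreaRect(k[:,:2].astype(np.float32)))
b=np.array([.4325,-.377]);d=np.array([np.cos(.25),np.sin(.25)])
print(o["ee_pos"])
for s,z in((-.058,.16),(-.058,.079),(.0,.079),(.010,.079)): print(s,rel(*(b+s*d),z,3.215,o))
E
```

```text
tip 465 [ 0.40479839 -0.38482731  0.08562132] [ 0.4177 -0.3721  0.0909] [ 0.392  -0.3977  0.0755] ((0.4048084616661072, -0.38517823815345764), (0.024628670886158943, 0.02445085719227791), 48.83076477050781)
box 1383 [ 0.44255966 -0.37266657  0.02513354] [ 0.4682 -0.3483  0.029 ] [ 0.3925 -0.4102  0.0211] ((0.43080663681030273, -0.378546804189682), (0.07041755318641663, 0.051347069442272186), 12.194624900817871)
[ 0.46918114 -0.3679909   0.24524161]
-0.058 [0.377, -0.0662, 0.3413, 0.0002, -0.0002, 0.0001]
-0.058 [0.3766, -0.0667, 0.6653, 0.0002, -0.0002, 0.0001]
0.0 [0.1482, -0.0261, 0.6651, 0.0002, -0.0002, 0.0001]
0.01 [0.1088, -0.0191, 0.6651, 0.0002, -0.0002, 0.0001]
```

View pics/w10.png

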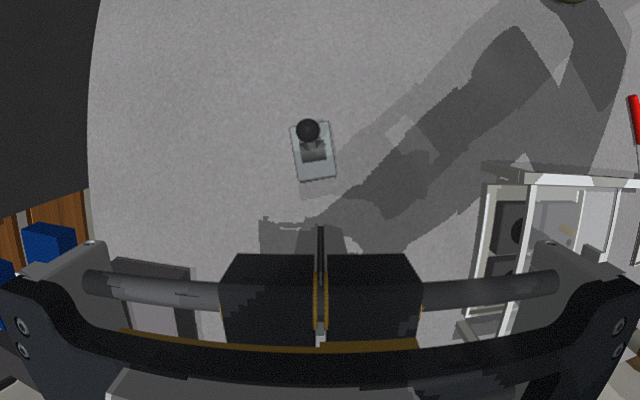

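play_rows --motion '[[[0.12, -0.02, 0.1, 0, 0, 0, -1], [0.26, -0.05, 0.2, 0, 0, 0, -1], [0.39, -0.066, 0.25, 0, 0, 0, -1], [0.39, -0.066, 0.35, 0, 0, 0, -1], [0.39, -0.066, 0.5, 0, 0, 0, -1], [0.39, -0.066, 0.62, 0, 0, 0, -1], [0.39, -0.066, 0.665, 0, 0, 0, -1], [0.39, -0.066, 0.665, 0, 0, 0, -1]]]'

```text
time_s: 33.85
ee_pos: [0.3732, -0.3913, 0.0793]
eef_rot: [3.14, -0.001, -3.066]
force: [-0.1, -0.7, 1.4]
grip_width: 0.0005
grip_force: 0.0
```

play_rows --motion '[[[-0.04, 0.007, 0, 0, 0, 0, -1], [-0.08, 0.014, 0, 0, 0, 0, -1], [-0.12, 0.021, 0, 0, 0, 0, -1], [-0.16, 0.028, 0, 0, 0, 0, -1], [-0.2, 0.035, 0, 0, 0, 0, -1], [-0.24, 0.042, 0, 0, 0, 0, -1], [-0.255, 0.045, 0, 0, 0, 0, -1], [-0.265, 0.047, 0, 0, 0, 0, -1], [-0.265, 0.047, 0, 0, 0, 0, -1]]]'

```text
time_s: 34.75
ee_pos: [0.4378, -0.3757, 0.0798]
eef_rot: [3.141, -0.001, -3.067]
force: [-3.7, -0.7, 0.0]
grip_width: 0.0004
grip_force: 1.6
```

play_rows --motion '[[[-0.006, 0.001, 0, 0, 0, 0, -1], [-0.012, 0.002, 0, 0, 0, 0, -1], [-0.018, 0.003, 0, 0, 0, 0, -1], [-0.018, 0.003, 0, 0, 0, 0, -1]]]'

```text
time_s: 35.15
ee_pos: [0.4389, -0.3755, 0.0797]
eef_rot: [3.14, -0.008, -3.068]
force: [-29.6, -4.5, 8.0]
grip_width: 0.0003
grip_force: 14.9
```

At the stop. Back off, rise and check.

play_rows --motion '[[[0.05, -0.008, 0, 0, 0, 0, -1], [0.15, -0.025, 0, 0, 0, 0, -1], [0.2, -0.03, -0.05, 0, 0, 0, -1], [0.2, -0.03, -0.2, 0, 0, 0, -1], [0.2, -0.03, -0.38, 0, 0, 0, -1], [0.2, -0.03, -0.55, 0, 0, 0, -1], [0.2, -0.03, -0.6, 0, 0, 0, -1], [0.2, -0.03, -0.6, 0, 0, 0, -1], [0.2, -0.03, -0.6, 0, 0, 0, -1], [0.2, -0.03, -0.6, 0, 0, 0, -1]]]'

```text
time_s: 36.15
ee_pos: [0.393, -0.3855, 0.2282]
eef_rot: [3.139, -0.002, -3.067]
force: [0.1, -0.6, -0.1]
grip_width: 0.0008
grip_force: 0.0
```

```bash
python3 - <<'E'
from h import *
from station import camera
for n in("top","scene"):
    c=camera(n);np.savez(n+"9.npz",**c);cv2.imwrite(f"pics/{n}9.png",c["frame"][...,::-1]);q=cloud(c).reshape(-1,3)
    k=q[(q[:,2]>.068)&(q[:,2]<.1)&(abs(q[:,1]+.377)<.06)&(abs(q[:,0]-.44)<.06)];print("tip",len(k),k.mean(0) if len(k) else 0)
E
```

```text
tip 54 [ 0.45892167 -0.36914997  0.08308235]
tip 90 [ 0.4667451  -0.36968301  0.07883877]
```

View pics/scene9.png

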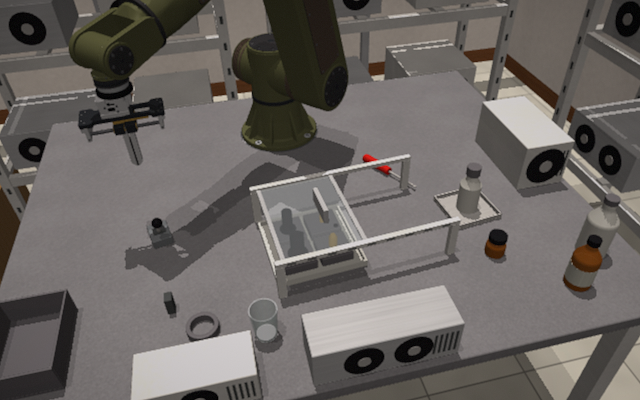

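```bash
python3 -c "
from station import workorder
print(workorder.hand_in())"
```

```text
the job is handed in; nothing more can be done
None
```

The job is done and handed in at 36 s of the 210 s limit. The bottle is upright in the spill tray, and both sleeves on the bench (one wide, one slim) are home on their posts. The guard was opened to its stop and is now shut, the lever is thrown to on, and the bystanders are where they were; hand-in returned no verdict.

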